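# Hang up the jig guard and hold the walnut block over the glue pocket

## Robot

A 6-joint arm with a two-finger parallel gripper is mounted at the origin on a cart in front of the work surface, level with it; the furniture and walls round the work are solid. World frame = base frame: x ahead of the robot, y to its left, z up, the work surface at z = 0. Lengths are in m, angles in degrees, forces in N, time in s.
With the tool pointing down it reaches from about 0.375 to 0.9 m from the base axis. Payload 3.1 kg.
Tool frame: the origin (TCP) lies at the very end of the fingers, on their centre line; the grasp point (between the pads) lies 19 mm behind it; z points along the fingers, y is the line along which they close (so a half turn about z gives the same grasp; the last joint's range is limited). The gripper opens to 87 mm and grips with 3 to 60 N. Pads are 19 mm wide; open, the fingers measure 117 mm over their backs; the gripper's body (75 mm by 190 mm) begins 51 mm behind the grasp point.
Start: joints at [65.804, 30.224, 82.088, -0, 67.689, -10.227], TCP at [0.151, 0.607, 0.19] pointing down, gripper open.
Joint ranges: [-176.69, 176.69], [-43.24, 126.21], [12.49, 139.97], [-82, 262], [0, 151.66], [-163.58, 163.58]. Speed limits (degrees/s): [159.86, 159.86, 180, 180, 180, 180].

## Interface

Orientations are given as a 3x3 rotation matrix whose columns are the frame's x, y, z axes.
In Python, from rig import readout, cams, bot gives the robot as it stands.
- The arm moves only by the shell command python3 -m inch 'ROWS'. ROWS is JSON, a list of rows, each a list of 5 numbers: the shift along the world's x, y, z in cm, then the turn about the world's z in degrees, then the finger opening in cm, from 0 to 8.7. In form: [[dx, dy, dz, twist, fingers], ...]. A call has 1 to 10 rows; each row is the pose to reach, as a shift and turn from the pose commanded when the call began; what a row does not reach only later rows make up. A row lasts 1/12 s, in which the tool goes at most 41.7 mm and 7.16 degrees, less where a joint would pass 70% of its speed; a pose out of reach is approached as far as the arm can. A call with a gripper value outside its range is refused whole. The fingers move at their own pace and stop on an object; the grip force is fixed at half the most. Time passes only in rows, so rows that repeat a pose let the fingers close. It gives the time, the measured TCP pose, the force, the opening and the grip force at its end, in the units of the state.
- readout.read_state(): the state, without advancing time (a new reading comes with each control period).
- cams.capture(name): name is "side" or "top"; returns a dict with "image" (480x640x3 uint8, blue, green, red), "intrinsics" (3x3 intrinsics, pixels), "k1" (the pictures are not rectified: a ray, as slopes to the right and down, at radius r is drawn at 1 + k1 r^2 times it, then the intrinsics apply), "xyz" and "rotation" of the camera in the world. Camera axes: x right, y down, z forward; pixel columns grow to the right and rows downward; lengths in m; the calibration is good to about 2 mm. A picture is of the moment at which its call begins. There is no depth.
- bot.hand_in(): hands the job in; it is judged then, once.
The state is a dict: "time_s": time; "joint_positions": joint angles; "qvel": joint speeds; "tau": joint torques, N m; "position": TCP position; "tcp_rot": TCP orientation; "force": force on the tool from outside, world axes, zero at the start; "moment": the same for the moment, N m; "opening": opening from 0.0 (shut) to 1.0 (fully open); "grasp_force": force on a finger pad.
Only numpy, scipy, OpenCV 4.12 (cv2) and the standard library are available. Lean on these libraries where they do the work, as an engineer would, in place of code of your own. Each camera call takes 0.05 s, during which the arm holds its last target. There are 200 camera calls.

## Task

Take the saddle-shaped plywood guard off the gluing jig and hang it astride the wooden rail, let go of it, and leave it hanging there level. Then pick up the small walnut block (not the longer maple piece or the thin wedge beside it), carry it over to the jig, and hold it hovering about a centimetre above the jig's pocket, level and lined up with the pocket so that it could be lowered straight in, so that I can brush glue underneath. Finish while still holding it there; never let the block touch the jig, and leave the other things where they are.

Things in the scene. Friction and masses are not known exactly. Their poses are not given: they have to be found in the camera images.
- guard_grip (a point): centre of the grip rib on the guard, a loose upside-down U of plywood, 0.3 kg, that stands on the table astride the jig. The rib is an upright wooden bar on the middle of the top plate, 16 mm thick (guard's x), 70 mm long (y), 44 mm high; this point is half-way up it, 22 mm above the plate's upper face and 100 mm above the feet of the legs. z is up.
- guard_seat (a point): centre of the underside of the guard's top plate (30 mm below guard_grip, same axes), which rests on the rail when it hangs. Plate 104 mm (x) by 120 mm (y), 8 mm thick; two legs 10 mm thick with dark steel lower edges reach 70 mm below this face. The channel between them is 84 mm wide, runs along y, open at both ends.
- rail_top (a point): centre of the flat upper face of the rail, 150 mm above the table: a fixed level wooden bar 300 mm long (its x), 30 mm wide (y), 30 mm high, that runs roughly away from the robot between jig and blocks. Posts 24 x 26 mm stand under it 125 mm either side of the centre, on feet 100 mm wide (y), 20 mm high; a thin stretcher joins them lower down.
- jig_pocket (a point): centre of the mouth of the jig's pocket, 40 mm above the table. The jig is a fixed hardwood block 72 mm (its x) by 100 mm (its y), 40 mm high. The pocket in its flat top is a rectangle 46 mm (x) by 72 mm (y), 14 mm deep. z is up. At the start it is hidden under the guard.
- walnut_centre (a point): centre of the loose dark walnut block, 36 mm (its x) by 62 mm (its y) by 26 mm high, 0.03 to 0.06 kg, lying flat on the table; z is up. Its long side goes along the long side of the pocket (either way round).
- maple: pale maple piece, 42 x 85 x 20 mm (x, y, z), loose, lying among the blocks; origin under its centre. Not to be moved.
- wedge: thin pale wood piece, 24 x 70 x 14 mm (x, y, z), loose, lying among the blocks; origin under its centre. Not to be moved.
- glue_bottle: standing glue bottle, 58 mm across and 166 mm high, loose, toward the back of the table; origin under its centre. Not to be moved.
Things that resemble listed ones, but are neither listed nor needed, are in the scene too. What is shaped like the part that bears walnut_centre but purple is not meant. Of the things that look like the part that bears guard_grip, the larger one is meant.

How it is judged:
By the outcome, as a careful person would: the job done as asked, in the order asked, and still so for the second after the job is handed in, while the arm keeps its last pose, push and grip.
It also fails if it takes over 62 s, if anything falls off the work surface, if the arm or the gripper's body presses on something with over 40 N, if the wrist force passes 120 N, or if a joint passes its speed limit or range.

## Working session

There is one attempt and no reset: what is moved stays moved. The work goes in short steps, Python scripts to look and compute and a shell command to move; the robot and the scene stay as the last step left them, time stands still between calls to the robot, and variables do not carry over. Pictures are saved under pics/ and viewed, at most 10 in all, crops included, and the job is handed in when it is done.

```bash
mkdir -p pics; ls
cat > h.py <<'E'
import numpy as np, cv2
from rig import readout, cams, bot
def cap(n,fn=None):
    c=cams.capture(n)
    if fn: cv2.imwrite('pics/'+fn,c['image'])
    np.savez('last_%s.npz'%n,**c)
    return c
def load(n): return dict(np.load('last_%s.npz'%n))
def ray(c,uv):
    K=np.array(c['intrinsics']);k1=float(c['k1'])
    p=cv2.undistortPoints(np.array(uv,float).reshape(-1,1,2),K,np.array([k1,0,0,0,0.])).reshape(-1,2)
    d=np.c_[p,np.ones(len(p))]@np.array(c['rotation']).T
    return np.array(c['xyz']),d
def onz(c,uv,z):
    o,d=ray(c,uv); return o+d*((z-o[2])/d[:,2])[:,None]
def proj(c,P):
    R=np.array(c['rotation']);rv=cv2.Rodrigues(R.T)[0];t=-R.T@np.array(c['xyz'])
    return cv2.projectPoints(np.array(P,float).reshape(-1,1,3),rv,t,np.array(c['intrinsics']),np.array([float(c['k1']),0,0,0,0.]))[0].reshape(-1,2)
E
python3 - <<'E'
from h import *
for n in('side','top'):
    c=cap(n,n+'0.png'); print(n,c['xyz'],np.round(c['rotation'],3).tolist(),c['intrinsics'],c['k1'])
s=readout.read_state();print(s['time_s'],s['position'],np.round(s['tcp_rot'],3).tolist(),s['opening'])
E
```

```text
pics
side [ 0.2396759  -1.08645549  0.77326347] [[0.95, -0.139, 0.279], [-0.311, -0.468, 0.827], [0.016, -0.873, -0.488]] [[533.73115245   0.         318.13074026]
 [  0.         533.73115245 242.13414956]
 [  0.           0.           1.        ]] -0.0131163155941968
top [0.35800934 0.032082   1.45250328] [[-0.006, -0.983, 0.181], [-1.0, 0.007, 0.0], [-0.001, -0.181, -0.983]] [[523.31687812   0.         319.17542329]
 [  0.         523.31687812 234.73443892]
 [  0.           0.           1.        ]] -0.06732614141982197
0.1 [0.1505508  0.60584061 0.18925715] [[-0.97, 0.241, -0.001], [0.241, 0.97, -0.002], [0.0, -0.002, -1.0]] 1.0006995055673846
```

View pics/top0.png

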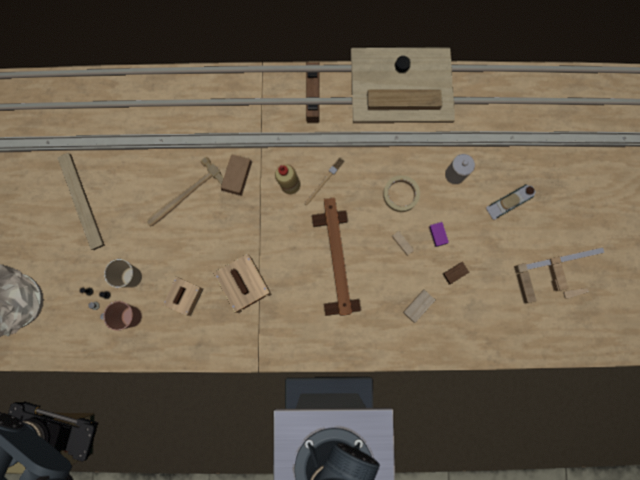

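View pics/side0.png

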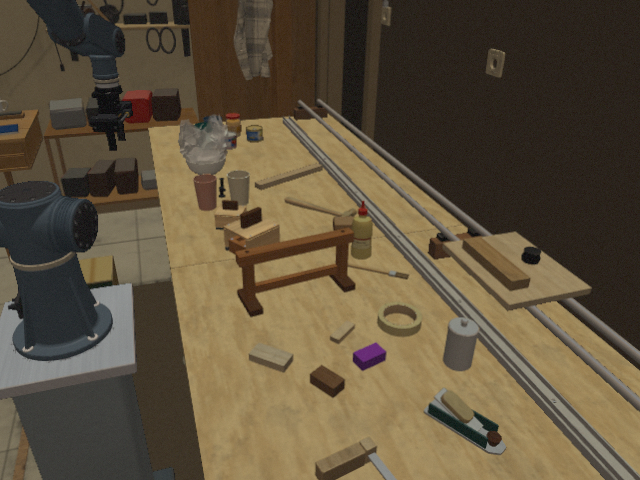

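Top view. Guard candidates are the large one at (243,283) and the small lookalike at (185,296); I choose the larger. Walnut candidates are dark brown (456,273), purple (439,234), maple (418,306), wedge (402,243) and the brown block at the back (236,174); I choose (456,273). The rail runs from (330,200) to (344,313). I'll check this choice in one close crop.

Run:
```python
from h import *
c=load('top');im=c['image']
a=cv2.resize(im[245:320,165:275],None,fx=5,fy=5,interpolation=cv2.INTER_CUBIC)
b=cv2.resize(im[215:327,395:475],None,fx=3,fy=3,interpolation=cv2.INTER_CUBIC)
o=np.zeros((375,550+240,3),np.uint8);o[:375,:550]=a;o[:336,550:]=b
cv2.imwrite('pics/crop0.png',cv2.convertScaleAbs(o,alpha=1.5))
hsv=cv2.cvtColor(im,cv2.COLOR_BGR2HSV)
for p in[(456,273),(240,280),(232,290),(260,285),(338,255),(185,290),(418,306),(250,310),(240,305)]: print(p,hsv[p[1],p[0]])
```

```text
(456, 273) [ 13 113  79]
(240, 280) [ 10 153  50]
(232, 290) [ 16  79 161]
(260, 285) [ 16  78 180]
(338, 255) [ 11 135 104]
(185, 290) [ 16  83 111]
(418, 306) [ 18  47 136]
(250, 310) [ 18  79 154]
(240, 305) [ 16  79 159]
```

View pics/crop0.png

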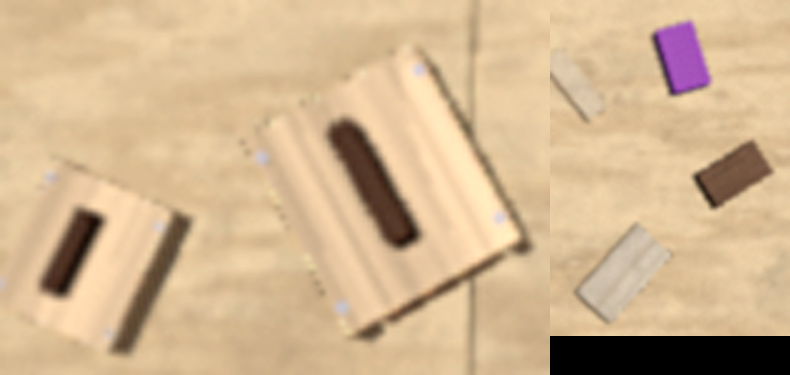

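The crop shows the large guard with four screws and a dark rib from about (234,271) to (246,292) in full-image pixels. It also shows the dark walnut block at about (456,273), with the purple one, maple and wedge set apart from it. Measuring next.

```bash
cat > m.py <<'E'
from h import *
def dark(c,box,vmax,smin=90):
    x0,y0,x1,y1=box;hsv=cv2.cvtColor(cv2.resize(c['image'][y0:y1,x0:x1],None,fx=4,fy=4,interpolation=cv2.INTER_CUBIC),cv2.COLOR_BGR2HSV)
    m=((hsv[...,2]<vmax)&(hsv[...,1]>smin)).astype(np.uint8)
    k=max(cv2.findContours(m,0,cv2.CHAIN_APPROX_NONE)[0],key=cv2.contourArea).reshape(-1,2).astype(float)
    return (k+.5)/4-.5+[x0,y0]
def rect(c,k,z):
    P=onz(c,k,z)[:,:2]; (cx,cy),(w,h),a=cv2.minAreaRect((P*1000).astype(np.float32))
    if w<h: w,h,a=h,w,a+90
    return np.round([cx/1000,cy/1000],4),round(w,1),round(h,1),round((a+90)%180-90,1)  # angle of long side
E
python3 - <<'E'
from m import *
c=load('top')
print('rib',rect(c,dark(c,(225,262,255,298),95),.122))
scr=np.array([(261,157),(418,70),(499,217),(342,306)])/5+[165,245]
S=onz(c,scr,.078);print('screws',S.round(4).tolist(),S.mean(0).round(4))
print('walnut',rect(c,dark(c,(440,258,475,288),110,70),.026))
k=dark(c,(305,190,365,322),125,85)
# rail ends
cv2.imwrite('x.png',c['image'])
for uv in[[(330,200),(344,313)]]: print('rail',onz(c,uv,.15).round(4).tolist())
print('purple etc',onz(c,[(439,234),(418,306),(402,243)],.02).round(3).tolist(),'bottle',onz(c,[(283,171)],.16).round(3),onz(c,[(185,290)],.1).round(3))
# rail: row-wise centre between post feet
hsv=cv2.cvtColor(c['image'],cv2.COLOR_BGR2HSV);pts=[]
for v in list(range(230,298)):
    u=np.where((hsv[v,315:365,1]>105)&(hsv[v,315:365,2]<135))[0]+315
    pts.append((u.min(),u.max(),v))
p=np.array(pts,float);print(p[::8])
for i in(0,1): 
    P=onz(c,np.c_[p[:,i]+(-.5 if i==0 else .5),p[:,2]],.15);f=np.polyfit(P[:,0],P[:,1],1);print(f,f[0]*.5+f[1],np.degrees(np.arctan(f[0])))
E
```

```text
rib (array([0.4838, 0.2375]), 73.2, 17.4, 29.5)
screws [[0.5008, 0.3022, 0.078], [0.5467, 0.2198, 0.078], [0.4686, 0.1759, 0.078], [0.4225, 0.2576, 0.078]] [0.4846 0.2389 0.078 ]
walnut (array([ 0.5116, -0.3411]), 68.4, 37.8, -59.5)
rail [[0.6879, 0.0039, 0.15], [0.4009, -0.0277, 0.15]]
purple etc [[0.621, -0.302, 0.02], [0.422, -0.236, 0.02], [0.597, -0.198, 0.02]] bottle [[0.763 0.124 0.16 ]] [[0.464 0.381 0.1  ]]
[[328. 339. 230.]
 [329. 340. 238.]
 [330. 341. 246.]
 [332. 342. 254.]
 [332. 343. 262.]
 [334. 344. 270.]
 [335. 345. 278.]
 [336. 347. 286.]
 [337. 348. 294.]]
[ 0.13141876 -0.0687303 ] -0.003020919168286715 7.486835642758158
[ 0.12467274 -0.09469434] -0.03235797374575238 7.106553270851939
```

```bash
python3 -m inch '[[3.3,-3.7,1,6,4.5],[6,-6.5,1,12,4.5],[8.5,-9.4,1,18,4.5],[11,-12.2,1,24,4.5],[13.5,-15,1,30,4.5],[16,-17.8,1,36,4.5],[18.5,-20.5,1,42,4.5],[21,-23.2,1,43.5,4.5],[23.5,-26,1,43.5,4.5],[23.5,-26,1,43.5,4.5]]'
python3 - <<'E'
from h import *
s=readout.read_state();R=np.array(s['tcp_rot']);print(s['position'],np.degrees(np.arctan2(R[1,1],R[0,1])),R[:,2].round(3),s['opening'],s['joint_positions'])
E
```

```text
time_s: 0.93
position: [0.3905, 0.3422, 0.2]
tcp_rot: [[-0.873, -0.488, 0.003], [-0.488, 0.873, -0.002], [-0.001, -0.003, -1.0]]
force: [-0.5, 0.7, 0.5]
opening: 0.515
grasp_force: 0.0
[0.39048789 0.34220882 0.19998126] 119.19176291151548 [ 0.003 -0.002 -1.   ] 0.5152130321759701 [ 29.00518192  21.35349322  96.52061907  -0.20264496  62.05263601
 -90.09183762]
```

```bash
python3 -m inch '[[2.5,-2.8,0,0,4.5],[5,-5.5,0,0,4.5],[7.2,-8,0,0.3,4.5],[9.4,-10.4,0,0.3,4.5],[9.4,-10.4,0,0.3,4.5],[9.4,-10.4,-2,0.3,4.5],[9.4,-10.4,-4,0.3,4.5],[9.4,-10.4,-5.5,0.3,4.5],[9.4,-10.4,-6.5,0.3,4.5],[9.4,-10.4,-6.5,0.3,4.5]]'
python3 - <<'E'
from h import *
c=cap('top')
d=cap('side')
a=cv2.resize(c['image'][250:310,210:270],None,fx=6,fy=6,interpolation=cv2.INTER_CUBIC)
b=cv2.resize(d['image'][180:270,205:305],None,fx=4,fy=4,interpolation=cv2.INTER_CUBIC)
o=np.zeros((360,760,3),np.uint8);o[:,:360]=a;o[:,360:]=b
cv2.imwrite('pics/g1.png',cv2.convertScaleAbs(o,alpha=1.4))
E
```

```text
time_s: 1.77
position: [0.4775, 0.2425, 0.1329]
tcp_rot: [[-0.867, -0.498, -0.005], [-0.498, 0.867, -0.001], [0.005, 0.002, -1.0]]
force: [-1.3, 0.6, -0.0]
opening: 0.518
grasp_force: 0.0
```

View pics/g1.png

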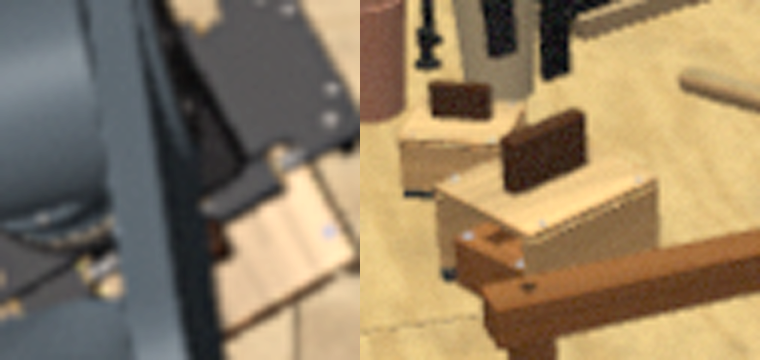

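Run:
```python
from h import *
d=load('side');s=readout.read_state();print(s['time_s'],s['position'])
P=[s['position'],[.4838,.2375,.122],[.4838,.2375,.078]]
q=proj(d,P);print(q,(q-[205,180])*4+[360,0])
# rib position in side view, crop px -> full
rib=(np.array([(505,140),(583,110),(585,155),(507,190)])-[360,0])/4+[205,180]
print(onz(d,rib[:2],.122).round(4),onz(d,rib[2:],.078).round(4))
for z in(.122,.18,.2):print(z,onz(d,(np.array([(527,62)])-[360,0])/4+[205,180],z).round(3))
```

```text
1.8667 [0.47955275 0.24295322 0.13508394]
[[247.31853605 206.78512813]
 [249.45425753 211.67877492]
 [250.18650898 225.75485041]] [[529.27414418 107.14051251]
 [537.81703011 126.71509969]
 [540.74603591 183.01940163]]
[[0.4581 0.2234 0.122 ]
 [0.5198 0.255  0.122 ]] [[0.5234 0.2716 0.078 ]
 [0.4591 0.2338 0.078 ]]
0.122 [[0.498 0.347 0.122]]
0.18 [[0.475 0.219 0.18 ]]
0.2 [[0.467 0.175 0.2  ]]
```

Run:
```python
from h import *
d=load('side');a=cv2.imread('pics/side0.png')
df=cv2.absdiff(a,d['image']).max(2)
for u in range(228,268,3):
    v=np.where(df[150:260,u]>25)[0]+150
    print(u,v.max() if len(v) else None, len(v))
a=cv2.resize(d['image'][130:240,195:305],None,fx=5,fy=5,interpolation=cv2.INTER_CUBIC)
cv2.imwrite('pics/g2.png',cv2.convertScaleAbs(a,alpha=1.5))
```

```text
228 171 22
231 171 22
234 178 29
237 194 45
240 194 45
243 192 43
246 178 29
249 192 42
252 200 51
255 199 50
258 255 36
261 183 34
264 182 33
267 181 22
```

View pics/g2.png

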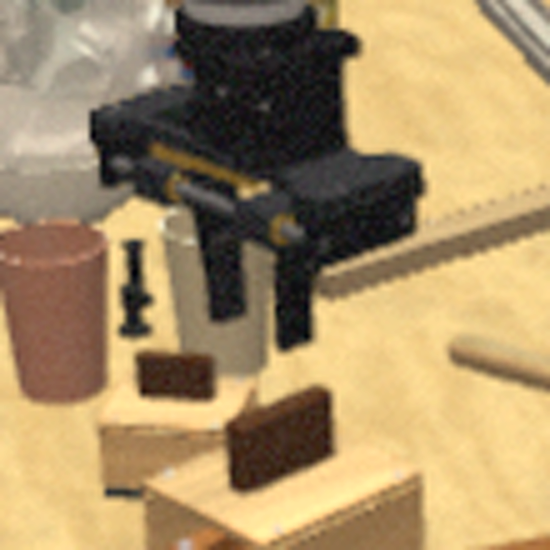

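Run:
```python
from h import *
d=load('side')
print('start TCP',proj(d,[[.1506,.6058,.1893],[.1506,.6058,.21],[.1506,.6058,.23]]))
a=cv2.imread('pics/side0.png');g=a[100:165,85:140]
m=(g.max(2)<60); 
for u in range(0,55,4):
    v=np.where(m[:,u])[0];print(u+85,v.max()+100 if len(v) else None)
s=readout.read_state();p=s['position'];R=np.array(s['tcp_rot'])
for sg in(1,-1):
  for z in (0,.02,.04): print(sg,z,proj(d,[p+R[:,1]*sg*.0226+[0,0,z],p+R[:,1]*sg*.037+[0,0,z]]).round(1).tolist())
```

```text
start TCP [[118.924246   155.73623754]
 [117.82541322 149.38083494]
 [116.75180335 143.16731888]]
85 134
89 125
93 133
97 131
101 131
105 133
109 150
113 164
117 136
121 140
125 140
129 117
133 130
137 None
1 0 [[241.9, 204.4], [238.5, 202.9]]
1 0.02 [[241.5, 197.8], [238.1, 196.3]]
1 0.04 [[241.2, 191.2], [237.7, 189.8]]
-1 0 [[252.8, 209.2], [256.3, 210.8]]
-1 0.02 [[252.5, 202.6], [256.0, 204.2]]
-1 0.04 [[252.2, 195.9], [255.7, 197.4]]
```

```bash
python3 -m inch '[[0,0,0,0,4.5],[0,0,0,0,4.5],[0,0,0,0,4.5],[0,0,-0.8,0,4.5],[0,0,-1.5,0,4.5],[0,0,-1.5,0,4.5]]'
python3 - <<'E'
from h import *
d=cap('side');s=readout.read_state();print(s['time_s'],s['position'],s['qvel'],proj(d,[s['position']]))
c=cap('top');p=s['position'];R=np.array(s['tcp_rot'])
print('top body corners exp',proj(c,[p+R[:,0]*a*.0375+R[:,1]*b*.095+[0,0,.07] for a in(-1,1) for b in(-1,1)]).round(1).tolist())
b=cv2.resize(d['image'][155:255,200:300],None,fx=4,fy=4,interpolation=cv2.INTER_CUBIC)
a=cv2.resize(c['image'][240:340,195:295],None,fx=4,fy=4,interpolation=cv2.INTER_CUBIC)
cv2.imwrite('pics/g3.png',cv2.convertScaleAbs(np.hstack([b,a]),alpha=1.7))
E
```

```text
time_s: 2.37
position: [0.4786, 0.2421, 0.1187]
tcp_rot: [[-0.868, -0.497, -0.003], [-0.497, 0.868, -0.001], [0.003, 0.001, -1.0]]
force: [0.1, 0.1, -1.0]
opening: 0.515
grasp_force: 0.0
2.4167 [0.47886571 0.24219818 0.11908641] [-0.07673789 -0.47733575 -0.83684983  0.18920566  0.28059943  0.08222851] [[247.40980779 212.13030396]]
top body corners exp [[259.5, 247.9], [191.1, 286.8], [274.5, 274.3], [205.6, 313.9]]
```

View pics/g3.png

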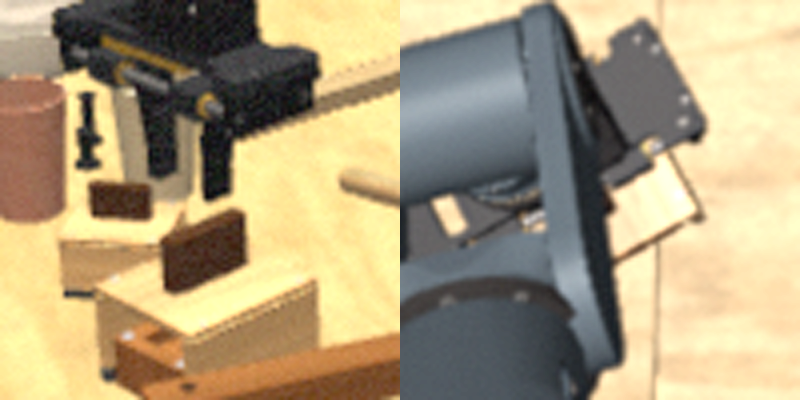

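The side view puts the fingertips at about (240,199) and (254,204), roughly 10 px higher than the TCP reading predicts. The top view shows the gripper over the guard. I'll centre it, descend gently while watching the force, then look again.

```bash
python3 -m inch '[[0.4,-0.4,0,0,4.5],[0.4,-0.4,0,0,4.5],[0.4,-0.4,-0.8,0,4.5],[0.4,-0.4,-1.6,0,4.5],[0.4,-0.4,-2.4,0,4.5],[0.4,-0.4,-3.1,0,4.5],[0.4,-0.4,-3.1,0,4.5],[0.4,-0.4,-3.1,0,4.5]]'
python3 - <<'E'
from h import *
d=cap('side');s=readout.read_state();print(s['time_s'],s['position'],proj(d,[s['position']]))
a=cv2.resize(d['image'][155:255,190:310],None,fx=5,fy=5,interpolation=cv2.INTER_CUBIC)
cv2.imwrite('pics/g4.png',cv2.convertScaleAbs(a,alpha=1.7))
E
```

```text
time_s: 3.13
position: [0.4832, 0.2384, 0.0883]
tcp_rot: [[-0.867, -0.497, -0.002], [-0.497, 0.867, -0.0], [0.002, 0.001, -1.0]]
force: [0.5, -0.3, -0.1]
opening: 0.517
grasp_force: 0.0
3.1833 [0.48360815 0.23852303 0.08874065] [[249.86728438 222.2054421 ]]
```

View pics/g4.png

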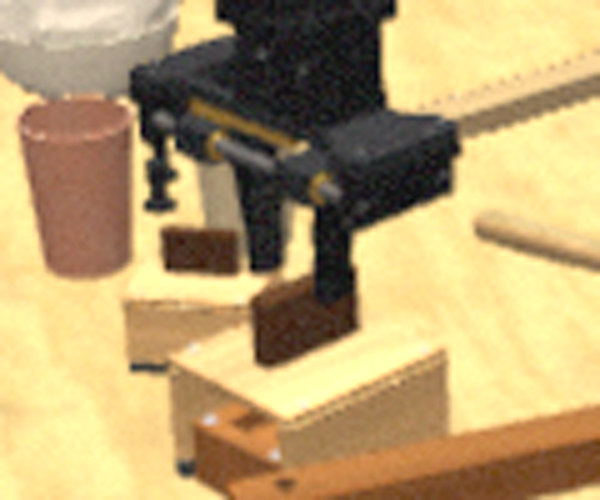

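The near finger now overlaps the rib, with its tip at about (257,215). By sight the tip is about 27 mm higher than the reading says, so I'll feel my way down in small steps.

```bash
python3 -m inch '[[0,0,-0.4,0,4.5],[0,0,-0.8,0,4.5],[0,0,-0.8,0,4.5],[0,0,-0.8,0,4.5]]' | grep -E "posi|force"
python3 -m inch '[[0,0,-0.2,0,4.5],[0,0,-0.3,0,4.5],[0,0,-0.3,0,4.5],[0,0,-0.3,0,4.5]]'| grep -E "posi|force"
```

```text
position: [0.4836, 0.2385, 0.081]
force: [-0.1, 1.2, -0.9]
grasp_force: 0.0
position: [0.4838, 0.2385, 0.0781]
force: [0.1, -0.2, -1.6]
grasp_force: 0.0
```

```bash
python3 -m inch '[[0,0,-0.2,0,4.5],[0,0,-0.3,0,4.5],[0,0,-0.3,0,4.5],[0,0,-0.3,0,4.5]]' | grep -E "posi|force"
python3 -m inch '[[0,0,-0.2,0,4.5],[0,0,-0.3,0,4.5],[0,0,-0.3,0,4.5],[0,0,-0.3,0,4.5]]'| grep -E "posi|force"
python3 - <<'E'
from h import *
d=cap('side')
im=d['image'];print(proj(d,[[.484-.0+.011,.2385-.02,z] for z in(.07,.08,.09,.1)]).round(1).tolist())
for u in range(250,262,2): 
    col=im[195:240,u].max(1);print(u,''.join('#' if v<50 else '+' if v<75 else '.' for v in col))
E
```

```text
position: [0.4838, 0.2385, 0.075]
force: [0.0, -0.1, -0.6]
grasp_force: 0.0
position: [0.4837, 0.2385, 0.072]
force: [0.0, -0.9, -0.6]
grasp_force: 0.0
[[255.7, 230.8], [255.5, 227.6], [255.4, 224.4], [255.2, 221.2]]
250 ######..........+++###########+..............
252 ##+++##........++############+...............
254 +..++++#####################+................
256 #+.++#######################.................
258 ####+######################..................
260 ##########################...................
```

There is no contact at a reading of 0.072, below the plate's top face. So the true tips are about 28 mm above the reading, as the image showed. Continuing down.

```bash
python3 -m inch '[[0,0,-0.3,0,4.5],[0,0,-0.6,0,4.5],[0,0,-0.6,0,4.5],[0,0,-0.6,0,4.5]]' | grep -E "posi|force"
python3 -m inch '[[0,0,-0.2,0,4.5],[0,0,-0.4,0,4.5],[0,0,-0.6,0,4.5],[0,0,-0.6,0,4.5]]'| grep -E "posi|force"
python3 - <<'E'
from h import *
d=cap('side')
s=readout.read_state();p=s['position'];R=np.array(s['tcp_rot'])
print([proj(d,[p-R[:,1]*.03+[0,0,z]]).round(1).tolist() for z in(0,.01,.02,.03,.04)])
a=cv2.resize(d['image'][175:255,200:300],None,fx=6,fy=6,interpolation=cv2.INTER_CUBIC)
cv2.imwrite('pics/g5.png',cv2.convertScaleAbs(a,alpha=2.2))
E
```

```text
position: [0.4836, 0.2384, 0.0658]
force: [-0.4, 0.5, -0.1]
grasp_force: 0.0
position: [0.4835, 0.2384, 0.0597]
force: [0.4, -1.1, 0.1]
grasp_force: 0.0
[[[257.5, 234.8]], [[257.4, 231.6]], [[257.2, 228.5]], [[257.1, 225.3]], [[256.9, 222.1]]]
```

View pics/g5.png

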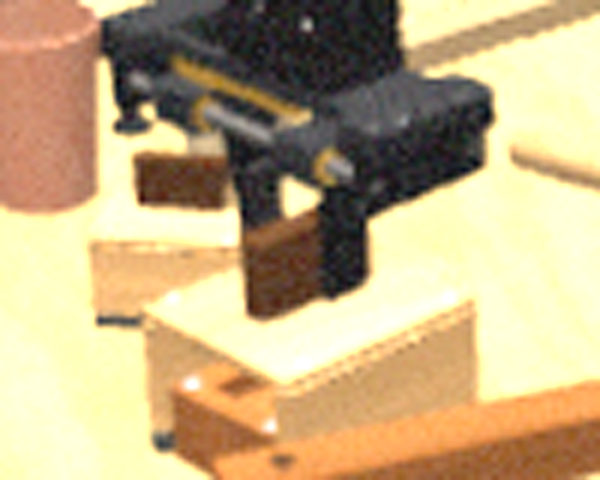

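The near fingertip at (257,224) puts the tips at about z = 0.09, straddling the rib. I'll lower another 4 mm and close.

```bash
python3 -m inch '[[0,0,-0.2,0,4.5],[0,0,-0.4,0,4.5],[0,0,-0.4,0,4.5],[0,0,-0.4,0,0.5],[0,0,-0.4,0,0.5],[0,0,-0.4,0,0.5],[0,0,-0.4,0,0.5],[0,0,-0.4,0,0.5],[0,0,-0.4,0,0.5],[0,0,-0.4,0,0.5]]'
```

```text
time_s: 6.12
position: [0.4836, 0.2386, 0.0561]
tcp_rot: [[-0.867, -0.497, -0.0], [-0.497, 0.867, 0.0], [0.0, 0.0, -1.0]]
force: [-0.6, -0.3, 0.5]
opening: 0.183
grasp_force: 30.0
```

```bash
python3 -m inch '[[0,0,0.8,0,0.5],[0,0,2,0,0.5],[0,0,4,0,0.5],[0,0,6,0,0.5],[0,0,8,0,0.5],[0,0,10,0,0.5],[0,0,12,0,0.5],[0,0,14,0,0.5],[0,0,16,0,0.5],[0,0,17.5,0,0.5]]'
python3 -m inch '[[0,0,0,0,0.5],[0,0,0,0,0.5],[0,0,0,0,0.5]]'|grep -E "posi|force|open|rot"
python3 - <<'E'
from h import *
d=cap('side','side1.png')
s=readout.read_state();p=s['position']
# guard rib in view: dark brown; find feet? report expected
print(proj(d,[p,p+[0,0,.03]]),s['joint_positions'])
E
```

```text
time_s: 6.95
position: [0.4837, 0.2384, 0.2329]
tcp_rot: [[-0.867, -0.497, 0.001], [-0.497, 0.867, 0.0], [-0.001, -0.0, -1.0]]
force: [0.5, 0.3, -2.5]
opening: 0.183
grasp_force: 30.0
position: [0.4826, 0.2381, 0.2301]
tcp_rot: [[-0.868, -0.497, -0.002], [-0.497, 0.868, -0.001], [0.003, 0.001, -1.0]]
force: [-1.4, -0.3, -3.7]
opening: 0.18
grasp_force: 30.0
[[247.0399612  175.41957089]
 [246.48802772 164.85382742]] [ 1.43629338e+01  2.09125321e+01  9.16952618e+01 -1.77105864e-03
  6.75888738e+01 -1.05465185e+02]
```

```bash
python3 -m inch '[[0.4,-1.5,0,-2,0.5],[1,-4,0,-5,0.5],[1.7,-7,0,-9,0.5],[2.4,-10,0,-13,0.5],[3.2,-13,0,-17,0.5],[3.9,-16,0,-20,0.5],[4.6,-19,0,-22.5,0.5],[5.3,-22,0,-22.5,0.5],[5.8,-24,0,-22.5,0.5],[6.1,-25.1,0,-22.5,0.5]]' >/dev/null
python3 -m inch '[[0,0,0,0,0.5],[0,0,0,0,0.5],[0,0,0,0,0.5],[0,0,0,0,0.5]]'
python3 - <<'E'
from m import *
c=cap('top','top2.png');d=cap('side','side2.png')
s=readout.read_state();p=s['position'];print(p)
G=lambda dz:[p[0],p[1],p[2]+.044+dz]
E
```

```text
time_s: 8.42
position: [0.5441, -0.0108, 0.2308]
tcp_rot: [[-0.992, -0.129, -0.001], [-0.129, 0.992, 0.001], [0.001, 0.001, -1.0]]
force: [0.4, -0.3, -2.5]
opening: 0.18
grasp_force: 30.0
[ 0.54440197 -0.01110703  0.2311339 ]
```

Run:
```python
from h import *
c=load('top')['image'];d=load('side')['image']
a=cv2.resize(c[190:330,210:360],None,fx=2.6,fy=2.6,interpolation=cv2.INTER_CUBIC)
b=cv2.resize(d[100:320,220:420],None,fx=2,fy=2,interpolation=cv2.INTER_CUBIC)
o=np.zeros((440,800,3),np.uint8);o[:a.shape[0],:a.shape[1]]=a;o[:440,400:800]=b
cv2.imwrite('pics/r1.png',cv2.convertScaleAbs(o,alpha=1.5))
```

```text
(no output)
```

View pics/r1.png

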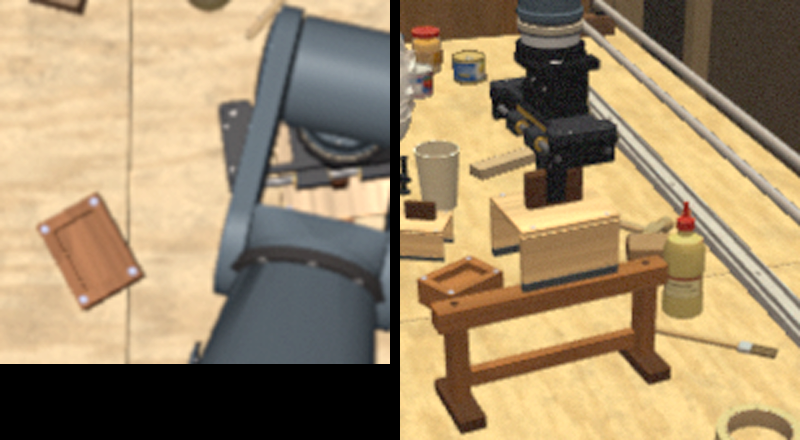

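The guard hangs level over the rail. Its near leg's lower edge runs from about (281,244) to (328,236) in the side image, and the jig is now uncovered at about (244,287) in the top image. I'll check the leg against the rail and measure the jig from its four screws.

Run:
```python
from m import *
c=load('top');d=load('side')
P=onz(d,[(281.5,244),(328.5,236)],.175);print('leg edge',P.round(4).tolist(),'rail line y',P[:,0]*.128-.0817)
scr=np.array([(44,230),(94,201),(133,271),(84,300)])/2.6+[210,190]
S=onz(c,scr,.04);print('jig screws',S[:,:2].round(4).tolist(),S.mean(0).round(4))
# jig outer contour
im=c['image'];hsv=cv2.cvtColor(cv2.resize(im[258:316,220:270],None,fx=4,fy=4,interpolation=cv2.INTER_CUBIC),cv2.COLOR_BGR2HSV)
print(hsv[20,20],hsv[110,100])
m=(hsv[...,1]>100).astype(np.uint8);m=cv2.morphologyEx(m,cv2.MORPH_OPEN,np.ones((7,7)))
k=max(cv2.findContours(m,0,1)[0],key=cv2.contourArea).reshape(-1,2)
print(rect(c,(k+.5)/4-.5+[220,258],.04))
# metal screws refined by low saturation blobs
b=((hsv[...,1]<60)&(hsv[...,2]>120)).astype(np.uint8)
hull=cv2.fillConvexPoly(np.zeros_like(b),cv2.convexHull(k),1)
n,_,st,ce=cv2.connectedComponentsWithStats(b&hull)
q=[(ce[i]+.5)/4-.5+[220,258] for i in range(1,n) if st[i,4]>15];print([st[i,4] for i in range(1,n)]);print(onz(c,q,.04)[:,:2].round(4).tolist())
```

```text
leg edge [[0.4995, -0.0559, 0.175], [0.6148, -0.0503, 0.175]] rail line y [-0.01776876 -0.00300009]
jig screws [[0.499, 0.283], [0.5292, 0.2313], [0.456, 0.1895], [0.4263, 0.2399]] [0.4776 0.2359 0.04  ]
[ 18  85 153] [ 12 135 125]
(array([0.4779, 0.2357]), 103.4, 74.4, 29.9)
[np.int32(100), np.int32(77), np.int32(152), np.int32(150)]
[[0.5285, 0.2332], [0.5007, 0.2817], [0.4573, 0.1916], [0.4283, 0.242]]
```

```bash
python3 -m inch '[[0,0,-1,0,0.5],[0,0,-2.5,0,0.5],[0,0,-4,0,0.5],[0,0,-5.5,0,0.5],[0,0,-7,0,0.5],[0,0,-8,0,0.5],[0,0,-8.6,0,0.5],[0,0,-8.8,0,0.5],[0,0,-8.8,0,0.5],[0,0,-8.8,0,0.5]]'
```

```text
time_s: 9.35
position: [0.5455, -0.0126, 0.1437]
tcp_rot: [[-0.992, -0.128, 0.001], [-0.128, 0.992, -0.0], [-0.001, -0.0, -1.0]]
force: [0.9, -0.3, -3.2]
opening: 0.18
grasp_force: 30.0
```

```bash
python3 -m inch '[[0,0,-0.3,0,0.5],[0,0,-0.5,0,0.5],[0,0,-0.5,0,0.5],[0,0,-0.5,0,0.5]]'| grep -E "posi|force"
python3 -m inch '[[0,0,-0.1,0,0.5],[0,0,-0.2,0,0.5],[0,0,-0.2,0,0.5],[0,0,-0.2,0,0.5]]'| grep -E "posi|force"
```

```text
position: [0.5448, -0.0125, 0.1383]
force: [0.7, -0.0, -3.0]
grasp_force: 30.0
position: [0.5448, -0.0125, 0.1361]
force: [0.0, -0.6, -3.0]
grasp_force: 30.0
```

```bash
python3 -m inch '[[0,0,-0.1,0,0.5],[0,0,-0.1,0,0.5],[0,0,-0.1,0,0.5]]'| grep -E "posi|force"
python3 -m inch '[[0,0,-0.1,0,0.5],[0,0,-0.1,0,0.5],[0,0,-0.1,0,0.5]]'| grep -E "posi|force"
```

```text
position: [0.5449, -0.0125, 0.1361]
force: [-2.2, 0.2, 5.4]
grasp_force: 30.0
position: [0.5449, -0.0125, 0.1361]
force: [-3.7, 0.7, 11.0]
grasp_force: 30.0
```

Contact with the rail came exactly where the seat should be (0.150). I'll ease off, open and lift away.

```bash
python3 -m inch '[[0,0,0.15,0,0.5],[0,0,0.15,0,0.5],[0,0,0.15,0,4.5],[0,0,0.15,0,4.5],[0,0,0.15,0,4.5],[0,0,0.15,0,4.5],[0,0,0.15,0,4.5],[0,0,0.15,0,4.5],[0,0,0.15,0,4.5],[0,0,0.15,0,4.5]]'| grep -E "posi|force|open"
python3 -m inch '[[0,0,0.5,0,4.5],[0,0,1.5,0,4.5],[0,0,2.5,0,4.5],[0,0,4,0,4.5],[0,0,6,0,4.5],[0,0,8,0,4.5],[0,0,10,0,4.5],[0,0,11,0,4.5]]'| grep -E "posi|force|open|time"
python3 - <<'E'
from h import *
d=cap('side','side3.png')
b=cv2.resize(d['image'][100:320,200:420],None,fx=2.5,fy=2.5,interpolation=cv2.INTER_CUBIC)
cv2.imwrite('pics/r2.png',cv2.convertScaleAbs(b,alpha=1.5))
E
```

```text
position: [0.5448, -0.0125, 0.1356]
force: [0.4, 0.4, 0.9]
opening: 0.507
grasp_force: 0.0
time_s: 12.02
position: [0.5465, -0.0128, 0.2495]
force: [-0.1, -0.1, -0.4]
opening: 0.515
grasp_force: 0.0
```

Guard released. Now over to the walnut block. Its visible side faces bias the mask, and correcting for that gives a centre of (0.5135, -0.344) with the long side at -59.5°. The corrected size is 61 x 37 mm, which fits.

```bash
python3 -m inch '[[-0.2,-2,0,-6,5.5],[-0.5,-5,0,-13,5.5],[-0.8,-8.5,0,-20,5.5],[-1.2,-12,0,-27,5.5],[-1.6,-16,0,-34,5.5],[-2,-20,0,-41,5.5],[-2.4,-24,0,-48,5.5],[-2.7,-28,0,-55,5.5],[-3,-31,0,-62,5.5],[-3.2,-33.1,0,-66.9,5.5]]'>/dev/null
python3 -m inch '[[0,0,0,0,5.5],[0,0,-3,0,5.5],[0,0,-6,0,5.5],[0,0,-9,0,5.5],[0,0,-11.5,0,5.5],[0,0,-13.5,0,5.5],[0,0,-14.5,0,5.5],[0,0,-14.5,0,5.5],[0,0,-14.5,0,5.5]]'
python3 - <<'E'
from m import *
c=cap('top','top4.png');d=cap('side','side4.png')
s=readout.read_state();p=s['position'];R=np.array(s['tcp_rot'])
# walnut in side: mask vs predicted
u=np.array([.507,-.862,0]);v=np.array([.862,.507,0]);C=np.array([.5135,-.344,0])
hull=proj(d,[C+u*a*.031+v*b*.018+[0,0,z] for a in(-1,1) for b in(-1,1) for z in(0,.026)])
a=cv2.imread('pics/side0.png');
hsv=cv2.cvtColor(a,cv2.COLOR_BGR2HSV);m=((hsv[...,2]<110)&(hsv[...,1]>70)).astype(np.uint8);m[:360]=0;m[400:]=0;m[:,:300]=0;m[:,355:]=0
k=max(cv2.findContours(m,0,1)[0],key=cv2.contourArea);print('seen',cv2.boundingRect(k),'pred',hull.min(0).round(1),hull.max(0).round(1))
# gripper fingertips expected
print([proj(d,[p+R[:,1]*sg*.0275+[0,0,z]]).round(1).tolist() for sg in(1,-1) for z in(0,.03)])
# guard on rail
S=np.array([.5448,-.0125,.158]);g=np.radians(7.4);gy=np.array([np.cos(g),np.sin(g),0]);gx=np.array([-gy[1],gy[0],0])
print('plate corners exp top',proj(c,[S+gx*i*.052+gy*j*.06 for i in(-1,1) for j in(-1,1)]).round(1).tolist())
E
```

```text
time_s: 13.65
position: [0.513, -0.343, 0.1006]
tcp_rot: [[-0.507, 0.862, -0.0], [0.862, 0.507, 0.001], [0.001, -0.0, -1.0]]
force: [0.9, -0.3, 1.2]
opening: 0.635
grasp_force: 0.0
seen (310, 365, 35, 33) pred [309.  365.3] [344.7 399.6]
[[[337.2, 340.4]], [[337.7, 328.1]], [[318.4, 354.4]], [[318.7, 341.9]]]
plate corners exp top [[361.4, 275.7], [354.3, 228.7], [319.8, 281.4], [313.4, 234.2]]
```

The walnut position agrees with the side view to within 1 px. Descending now, then feeling for the table.

```bash
python3 -m inch '[[0,0,-2,0,5.5],[0,0,-4,0,5.5],[0,0,-6,0,5.5],[0,0,-8,0,5.5],[0,0,-9.5,0,5.5],[0,0,-10.5,0,5.5],[0,0,-11.2,0,5.5],[0,0,-11.2,0,5.5],[0,0,-11.2,0,5.5]]'| grep -E "posi|force"
python3 - <<'E'
from h import *
d=cap('side','side5.png')
s=readout.read_state();p=s['position'];R=np.array(s['tcp_rot']);q=p-R[:,1]*.035
print(p,[proj(d,[q+[0,0,z]]).round(1).tolist() for z in(0,.01,.02,.03,.04)])
im=d['image']
for u in range(308,350,3): 
    col=im[330:400,u];print(u,''.join('#' if v.max()<55 else '+' if v.max()<100 else '.' for v in col))
E
```

```text
position: [0.5134, -0.344, -0.0106]
force: [0.6, -0.7, 0.5]
grasp_force: 0.0
[ 0.51358366 -0.34423024 -0.01026442] [[[314.9, 400.3]], [[315.0, 396.6]], [[315.0, 392.8]], [[315.1, 389.1]], [[315.2, 385.3]]]
308 ################################++#################...................
311 ################################++###################++...............
314 ##################################################+#####+.............
317 #####################################+..++################+...........
320 ###########################++++#####...++++#################..........
323 #########################++++##############++...+...+++++++++.........
326 #######################++++##############++...........+++++++++.......
329 ####################++.....+###########+.++++...........+++++++++.....
332 ##################++.......++#######+......+..+...........+++++++++...
335 ################+++####+++++############................++#######+....
338 ##############++#####+.+++###############+............++######+.......
341 ############++#####+.++###################.........++##+####+.........
344 #########+++####+++++#####++..........................................
347 ############+++++++...................................................
```

```bash
python3 -m inch '[[0,0,-0.5,0,5.5],[0,0,-1,0,5.5],[0,0,-1,0,5.5],[0,0,-1,0,5.5]]'| grep -E "posi|force: \["
python3 -m inch '[[0,0,-0.2,0,5.5],[0,0,-0.3,0,5.5],[0,0,-0.3,0,5.5],[0,0,-0.3,0,5.5]]'| grep -E "posi|force: \["
python3 -m inch '[[0,0,-0.1,0,5.5],[0,0,-0.2,0,5.5],[0,0,-0.2,0,5.5],[0,0,-0.2,0,5.5]]'| grep -E "posi|force: \["
```

```text
position: [0.5127, -0.3433, -0.0216]
force: [0.5, 0.1, -0.3]
position: [0.5128, -0.3435, -0.0244]
force: [-0.5, 0.1, 0.7]
position: [0.5128, -0.3434, -0.0264]
force: [1.0, -0.6, -0.5]
```

```bash
python3 -m inch '[[0,0,0,0,2],[0,0,0,0,2],[0,0,0,0,2],[0,0,0,0,2],[0,0,0,0,2],[0,0,0,0,2],[0,0,0,0,2]]'
python3 -m inch '[[0,0,0.5,0,2],[0,0,1.5,0,2],[0,0,3,0,2],[0,0,5,0,2],[0,0,8,0,2],[0,0,11,0,2],[0,0,14,0,2],[0,0,18,0,2],[0,0,22,0,2],[0,0,26,0,2]]'
python3 -m inch '[[0,0,0,0,2],[0,0,0,0,2],[0,0,0,0,2],[0,0,0,0,2]]'
```

```text
time_s: 16.13
position: [0.5129, -0.3435, -0.0263]
tcp_rot: [[-0.506, 0.862, 0.0], [0.862, 0.506, -0.0], [-0.0, 0.0, -1.0]]
force: [0.5, 0.1, 0.1]
opening: 0.41
grasp_force: 30.0
time_s: 16.97
position: [0.5123, -0.343, 0.2364]
tcp_rot: [[-0.507, 0.862, 0.0], [0.862, 0.507, -0.0], [-0.0, 0.0, -1.0]]
force: [0.7, -0.7, -0.3]
opening: 0.415
grasp_force: 30.0
time_s: 17.3
position: [0.5117, -0.3424, 0.2321]
tcp_rot: [[-0.506, 0.862, -0.003], [0.862, 0.506, 0.003], [0.004, -0.001, -1.0]]
force: [-0.2, 0.6, -0.6]
opening: 0.411
grasp_force: 30.0
```

Gripped at 36 mm. The arm is now clear of the jig and rail, so I'll measure the jig in both views, check the guard, and see how the block sits in the hand.

Run:
```python
from m import *
c=cap('top','top6.png');d=cap('side','side6.png')
def blobs(c,box,smax,vmin):
    x0,y0,x1,y1=box;hs=cv2.cvtColor(cv2.resize(c['image'][y0:y1,x0:x1],None,fx=4,fy=4,interpolation=cv2.INTER_CUBIC),cv2.COLOR_BGR2HSV)
    return hs
hs=blobs(c,(220,258,270,316),0,0)
m=cv2.morphologyEx((hs[...,1]>100).astype(np.uint8),cv2.MORPH_OPEN,np.ones((7,7)))
k=cv2.convexHull(max(cv2.findContours(m,0,1)[0],key=cv2.contourArea)).reshape(-1,2);k=(k+.5)/4-.5+[220,258]
print('jig hull',rect(c,k,.04))
q=cv2.boxPoints(cv2.minAreaRect(k.astype(np.float32)));print('corners px',q.round(1).tolist())
def box(C,ang,w,l,h):
    y=np.array([np.cos(np.radians(ang)),np.sin(np.radians(ang)),0]);x=np.array([y[1],-y[0],0])
    return np.array([np.r_[C,0]+x*a*w/2+y*b*l/2+[0,0,z] for a in(-1,1) for b in(-1,1) for z in(0,h)])
for C in([.4779,.2357],[.479,.237],[.48,.239]):
    hp=proj(c,box(C,29.9,.072,.1,.04));hd=proj(d,box(C,29.9,.072,.1,.04))
    print(C,'pred',hp.min(0).round(1),hp.max(0).round(1),'side',hd.min(0).round(1),hd.max(0).round(1))
print('seen top',k.min(0),k.max(0))
# low-sat screw blobs side
for nm,cc,b in(('top',c,(220,258,270,316)),('side',d,(220,215,285,265))):
    h=blobs(cc,b,0,0);mm=((h[...,1]<75)&(h[...,2]>125)).astype(np.uint8);n,_,st,ce=cv2.connectedComponentsWithStats(mm)
    print(nm,[(((ce[i]+.5)/4-.5+b[:2]).round(1).tolist(),int(st[i,4])) for i in range(1,n) if 15<st[i,4]<400])
a=cv2.resize(c['image'][200:330,210:370],None,fx=2.5,fy=2.5,interpolation=cv2.INTER_CUBIC)
b=cv2.resize(d['image'][170:330,205:365],None,fx=2.5,fy=2.5,interpolation=cv2.INTER_CUBIC)
```

```text
jig hull (array([0.4779, 0.2356]), 103.1, 74.4, 29.5)
corners px [[222.8000030517578, 276.70001220703125], [247.10000610351562, 263.0], [265.6000061035156, 296.0], [241.39999389648438, 309.6000061035156]]
[0.4779, 0.2357] pred [223.7 263.6] [266.3 309.6] side [227.  228.2] [270.8 261.3]
[0.479, 0.237] pred [223.3 263.2] [265.9 309.2] side [227.3 227.9] [271.1 261.1]
[0.48, 0.239] pred [222.5 262.9] [265.1 308.9] side [227.6 227.6] [271.2 260.6]
seen top [226.375 266.125] [261.875 308.625]
top [([248.6, 258.1], 18), ([253.7, 261.6], 175), ([256.1, 258.8], 27), ([238.4, 265.9], 25), ([245.5, 267.1], 156), ([226.7, 277.7], 170), ([269.0, 287.8], 22), ([219.9, 288.7], 25), ([225.4, 288.9], 155), ([260.3, 293.8], 158), ([241.5, 304.7], 180), ([256.9, 306.4], 83), ([254.8, 306.5], 23), ([252.3, 306.7], 16), ([262.7, 314.4], 220)]
side [([253.9, 228.6], 49), ([272.5, 232.8], 58), ([231.5, 238.5], 63), ([245.1, 245.6], 69)]
```

Run:
```python
from m import *
c=load('top');d=load('side')
for n,cc,q in(('top',c,[(245.5,267.1),(260.3,293.8),(241.5,304.7),(226.7,277.7)]),('side',d,[(253.9,228.6),(272.5,232.8),(245.1,245.6),(231.5,238.5)])):
    P=onz(cc,q,.04)[:,:2];print(n,P.round(4).tolist(),P.mean(0).round(4))
    e=np.diff(np.r_[P,P[:1]],axis=0);print(np.linalg.norm(e,axis=1).round(4),(np.degrees(np.arctan2(e[:,1],e[:,0]))%180).round(1))
# block in hand, top & side dark mask around expected
s=readout.read_state();p=s['position'];print(p)
for cc in(c,d): print(proj(cc,[p+[0,0,.03],p+[0,0,.05]]).round(1).tolist())
# guard on rail: screws (plate top .158)
x0,y0,x1,y1=300,215,375,295
hs=cv2.cvtColor(cv2.resize(c['image'][y0:y1,x0:x1],None,fx=4,fy=4,interpolation=cv2.INTER_CUBIC),cv2.COLOR_BGR2HSV)
mm=((hs[...,1]<62)&(hs[...,2]>130)).astype(np.uint8);n,_,st,ce=cv2.connectedComponentsWithStats(mm)
q=np.array([(ce[i]+.5)/4-.5+[x0,y0] for i in range(1,n) if 100<st[i,4]<400]);print(q.round(1).tolist(),onz(c,q,.158)[:,:2].round(4).tolist())
h=cv2.cvtColor(d['image'],cv2.COLOR_BGR2HSV)
```

```text
top [[0.5297, 0.2331], [0.4572, 0.1919], [0.4282, 0.2421], [0.5011, 0.2837]] [0.479  0.2377]
[0.0835 0.058  0.084  0.0582] [ 29.6 120.   29.7 119.5]
side [[0.5039, 0.289], [0.5499, 0.2481], [0.4591, 0.1966], [0.4303, 0.2478]] [0.4858 0.2453]
[0.0616 0.1044 0.0587 0.0843] [138.4  29.6 119.4  29.3]
[ 0.51181769 -0.34256999  0.23168617]
[[481.8, 261.5], [484.5, 260.3]]
[[328.8, 276.7], [329.1, 267.0]]
[[353.6, 233.6], [316.6, 238.5], [358.8, 268.8], [321.3, 273.8]] [[0.5985, -0.0545], [0.5866, 0.0388], [0.5094, -0.0657], [0.4975, 0.0276]]
```

Fused jig centre is (0.479, 0.238) with the long axis at 29.6°. The guard sits centred on the rail, with plate screw spacing equal on both sides. I'll carry the block over high, its bottom at 0.258 against the rib top at 0.222.

```bash
python3 -m inch '[[-0.1,1,0,2,2],[-0.2,3,0,6,2],[-0.4,6,0,10.5,2],[-0.6,9,0,15,2],[-0.8,12,0,19.5,2],[-1,15,0,24,2],[-1.1,18,0,28.5,2],[-1.3,21,0,33,2],[-1.4,24,0,37.5,2],[-1.6,27,0,42,2]]' >/dev/null
python3 -m inch '[[-0.1,3,0,4.5,2],[-0.3,6,0,9,2],[-0.5,9,0,13.5,2],[-0.7,12,0,18,2],[-0.9,15,0,22.5,2],[-1.1,18,0,27,2],[-1.3,21,0,31.5,2],[-1.5,24,0,36,2],[-1.6,27,0,40.5,2],[-1.7,29,0,45,2]]' >/dev/null
python3 -m inch '[[0,2.0,0,2.2,2],[0,2.0,0,2.2,2],[0,2.0,0,2.2,2],[0,2.0,0,2.2,2],[0,2.0,0,2.2,2],[0,2.0,0,2.2,2]]'
python3 - <<'E'
from h import *
s=readout.read_state();R=np.array(s['tcp_rot']);print(s['time_s'],s['position'],np.degrees(np.arctan2(R[1,1],R[0,1])))
E
```

```text
time_s: 19.57
position: [0.4797, 0.2355, 0.2335]
tcp_rot: [[-0.87, -0.493, -0.001], [-0.493, 0.87, -0.0], [0.001, -0.0, -1.0]]
force: [0.1, 0.7, -0.2]
opening: 0.411
grasp_force: 30.0
19.5667 [0.47974538 0.23551173 0.23350524] 119.54866097706379
```

```bash
python3 -m inch '[[-0.1,0.2,-1.5,0.1,2],[-0.1,0.2,-4,0.1,2],[-0.1,0.2,-6.5,0.1,2],[-0.1,0.2,-9,0.1,2],[-0.1,0.2,-11.5,0.1,2],[-0.1,0.2,-14,0.1,2],[-0.1,0.2,-16,0.1,2],[-0.1,0.2,-17.5,0.1,2],[-0.1,0.2,-17.8,0.1,2],[-0.1,0.2,-17.8,0.1,2]]' >/dev/null
python3 -m inch '[[0,0,0,0,2],[0,0,0,0,2],[0,0,0,0,2]]'
python3 - <<'E'
from m import *
d=cap('side','side7.png');c=cap('top')
s=readout.read_state();p=s['position'];zb=p[2]+.0263
def box(C,ang,w,l,z0,z1):
    y=np.array([np.cos(np.radians(ang)),np.sin(np.radians(ang)),0]);x=np.array([y[1],-y[0],0])
    return np.array([np.r_[C,0]+x*a*w/2+y*b*l/2+[0,0,z] for a in(-1,1) for b in(-1,1) for z in(z0,z1)])
o=box([p[0]+.0008,p[1]+.0004],29.6,.036,.062,zb,zb+.026);pb=proj(d,o);print('block bottom',zb,'pred px',pb.round(1).tolist())
h=cv2.cvtColor(d['image'],cv2.COLOR_BGR2HSV)
m=((h[...,2]<75)&(h[...,1]>90)).astype(np.uint8)[195:250,220:285]
for v in range(0,50,2): print(195+v,''.join('#' if x[2]<40 else 'w' if (x[2]<95) else 'j' if x[1]>115 else '.' for x in h[195+v,220:285]))
E
```

```text
time_s: 20.65
position: [0.4798, 0.2387, 0.0569]
tcp_rot: [[-0.868, -0.496, 0.003], [-0.496, 0.868, 0.001], [-0.003, -0.001, -1.0]]
force: [0.3, -0.4, -0.7]
opening: 0.412
grasp_force: 30.0
block bottom 0.08294728216976192 pred px [[236.1, 225.7], [235.5, 217.4], [252.8, 218.5], [252.4, 210.4], [244.6, 229.9], [244.1, 221.5], [261.3, 222.5], [260.9, 214.3]]
195 ###w#######wwwwwwwww#####wwwww######wwwwwwwwwwww############w....
197 .ww.....w###wwwwwwwwwww##wwwwwwwww###wwwwwww###############w.....
199 ........jj.wwww.w###www####wwwww###########################......
201 ..wwwwwwwwwwwwwww#############wjjww########################......
203 ..wwwwwwwwwwwwwww############wwwwwwww######################..j...
205 ..ww#wwww#wwwwww##############wwww#www#################ww.......j
207 ...#wwwwwwwwwwwwwww#######w...w##########w########wwj............
209 ......w..wwwwwwwwwj#######w....##############ww....jj............
211 ...................w######w...w#########www.........j............
213 ....................####wwwwwww#######wj.........j..jjjj.........
215 jjjjjjj.jjjjjjj.....wwwwwwwwwww#####
[... 309 characters left out ...]

225 jjjjjjjjjjjjjjjjjwwwwwwwwwwwwwwwww..j..j.......................jw
227 wjjjj.jjjjj.jjjjjjjjjwwwwwwwwj..j....jjjjj.j...................ww
229 wwwwwwwwwwwww######www...j.j.jjjj...jjjjjjjj.jj................ww
231 .j............j.........jjjjjjjjjwjjjjjjjjjjjjjj............j..ww
233 .................j...jjjjjjjjwwwwwwwwwwjjjjjjjjj..j............ww
235 j.........j....jjjjjjjjjjwwwwwwwjjjjjwwwwwwjjjjj................w
237 j............jjjjjjjwwwwwwwwjjjjjjjjjjjjjjjjjjjjjj.............jw
239 jj......jj....jjjwwwwwwjjjjjjjjjjjjjjjjjjjjjwwwjjjjj............w
241 ........jwwwjjjjjjjjjjjjjjjjjjjjjjjjjjjwwwwwwwwwjjwjjj...........
243 .j....j..wwwwwwwjjjjjjjjjjjjjjjjjjjwwwwwwwwwwwwwjjjjjjj..........
```

The block's outline (left 236.5, right 261, bottom 229) matches the prediction to within 1 px. Lowering to the hover height.

```bash
python3 -m inch '[[-0.1,-0.1,0,0,2],[-0.1,-0.1,-0.6,0,2],[-0.1,-0.1,-1.2,0,2],[-0.1,-0.1,-1.8,0,2],[-0.1,-0.1,-2.3,0,2],[-0.1,-0.1,-2.8,0,2],[-0.1,-0.1,-3,0,2],[-0.1,-0.1,-3.1,0,2],[-0.1,-0.1,-3.1,0,2],[-0.1,-0.1,-3.1,0,2]]' >/dev/null
python3 -m inch '[[0,0,0,0,2],[0,0,0,0,2],[0,0,0,0,2],[0,0,0,0,2],[0,0,0,0,2]]'
python3 - <<'E'
from h import *
d=cap('side');c=cap('top')
s=readout.read_state();p=s['position'];print(p)
a=cv2.resize(d['image'][190:260,215:295],None,fx=7,fy=7,interpolation=cv2.INTER_CUBIC)
b=cv2.resize(d['image'][180:320,200:420],None,fx=1.05,fy=1.05)
o=np.zeros((490,792,3),np.uint8);o[:,:560]=a;o[:b.shape[0],560:560+b.shape[1]]=b
e=cv2.resize(c['image'][215:300,300:420],(231,164));o[160:324,560:791]=e
cv2.imwrite('pics/f1.png',cv2.convertScaleAbs(o,alpha=1.6))
E
```

```text
time_s: 22.0
position: [0.4779, 0.2375, 0.0248]
tcp_rot: [[-0.868, -0.496, 0.0], [-0.496, 0.868, 0.0], [-0.0, -0.0, -1.0]]
force: [0.8, -0.0, -0.8]
opening: 0.409
grasp_force: 30.0
[0.4778532  0.23752234 0.02472014]
```

View pics/f1.png

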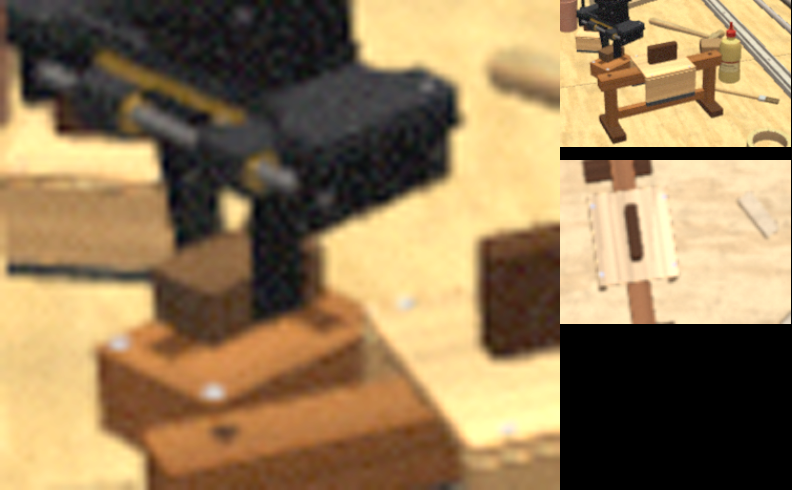

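Run:
```python
from h import *
d=load('side')
S=onz(d,[(231.5,238.5),(245.1,245.6)],.041)[:,:2];B=onz(d,[(237.4,232.9),(244.3,238.6)],.0511)[:,:2]
y=np.array([np.cos(np.radians(29.65)),np.sin(np.radians(29.65))]);x=np.array([y[1],-y[0]])
for s,b in zip(S,B): print('block-screw long,short mm',((b-s)@y*1000).round(1),((b-s)@x*1000).round(1))
```

```text
block-screw long,short mm 21.5 1.1
block-screw long,short mm 13.2 -17.8
```

Run:
```python
from h import *
d=load('side');im=d['image']
s=readout.read_state();p=s['position']
y=np.array([np.cos(np.radians(29.65)),np.sin(np.radians(29.65)),0]);x=np.array([y[1],-y[0],0])
def corner(C,a,b,w,l,z): return np.r_[C,0]+x*a*w/2+y*b*l/2+[0,0,z]
C=[p[0]+.0008,p[1]+.0004]
print('block bottom L,near,right; top L,near,right,back',proj(d,[corner(C,a,b,.036,.062,z) for z in(.0511,.0771) for a,b in((-1,-1),(1,-1),(1,1),(-1,1))]).round(1).tolist())
J=[.479,.2377]
print('jig top L,near,right,back',proj(d,[corner(J,a,b,.072,.1,.04) for a,b in((-1,-1),(1,-1),(1,1),(-1,1))]).round(1).tolist())
print('pocket',proj(d,[corner(J,a,b,.046,.072,.04) for a,b in((-1,-1),(1,-1),(1,1),(-1,1))]).round(1).tolist())
big=cv2.resize(im[215:260,222:276],None,fx=2,fy=2,interpolation=cv2.INTER_CUBIC)
h=cv2.cvtColor(big,cv2.COLOR_BGR2HSV)
for v in range(0,90,2): print(215+v/2,''.join('#' if q[2]<38 else 'D' if q[2]<60 else 'w' if q[2]<80 else 'j' if q[2]<110 else 'o' if q[1]>110 else '.' for q in h[v]))
```

```text
block bottom L,near,right; top L,near,right,back [[236.3, 236.0], [244.7, 240.3], [261.2, 232.7], [252.8, 228.6], [235.7, 227.8], [244.2, 232.0], [260.9, 224.6], [252.4, 220.6]]
jig top L,near,right,back [[227.3, 239.7], [244.1, 248.5], [270.6, 235.9], [253.8, 227.8]]
pocket [[234.1, 239.5], [244.8, 245.0], [264.0, 236.1], [253.2, 230.9]]
215.0 oooooooooooooooooooooooooooo...jw######DD#############DDwwwwwDwwwwjjjwD#####################################
216.0 oooooooo....oooooooooooooooooojjwD#####################DDwwwwDDDDDwwwwD###################################DD
217.0 oooooooooooooojjjjjjjoooooooojjjjw##############DDwwwD####DDDD#####DDD################################Dwjjjj
218.0 jjjjjooojjjjojjjjjjjjoooooooooojjw##############wj....jwwD###################DDDD#################Dwjj...ooo
219.0 oojjjojjojjjjjooooooooojooooooojjw##############wj.......w####################DD############DDDwwj..........
220.0 oojjoooooooooojoooooooojjjooooojjjD#############wj.......w##############################DDwjj...............
221.0 oooooooooooooooooooooooooooooooojjw#############Dj..oooojD#####
[... 3715 characters left out ...]
wwwwwwwwww
254.0 ooooooo..........ooo...oojjjjjooooooooooooooooooooooooooooooooooojjjjjjjjwjjjjjwwwwwwwwwwwwwwwwwwwwwwwwwwwww
255.0 oo.oooooo.....o.........ooojjwjjoooooooooooooooooooooooojjjjjjjjjjwwwwwwwwwwwwwwwwwwwwwwwwwwwwwwwwwwwwwwwwww
256.0 oooooo.ooo.............oo..jwwwjjoooooooooooooojjjjjjjjjjjjwwwwwwwwwwwwwwwwwwwwwwwwwwwwwwwwwwwwwwwwwwwwwwwww
257.0 ..oo..oooo.................jwDwwjjjoojjjjjjjjjjjjjwwwwwwwwwwwwwwwwwwwwwwwwwwwwwwwwwwwwwwwwwwwwwwwwwwwwwwwwww
258.0 ....ooooo..................ojwwwwwwjjjjjwwwwwwwwwwwwwwwwwwwwwwwwwwwwwwwwwwwwwwwwwwwwwwwwwwwwwwwwwwwwwwwwwwww
259.0 ...............ooo....oo...ojwwwwwwwwwwwwwwwwwwwwwwwwwwwwwwwwwwwwwwwwwwwwwwwwwwwwwwwwwwwwwwwwwwwwwwwwwwwwwww
```

The block hovers over the pocket. In the side view the pocket spans u 235.5–263.5 and the block 237–260.5, about 0.5 px from centred (1 mm). The guard sits level on the rail. One fine nudge, settle, then hand in.

```bash
python3 -m inch '[[0.07,0.05,-0.1,0,2],[0.07,0.05,-0.1,0,2],[0.07,0.05,-0.1,0,2],[0.07,0.05,-0.1,0,2],[0.07,0.05,-0.1,0,2],[0.07,0.05,-0.1,0,2],[0.07,0.05,-0.1,0,2],[0.07,0.05,-0.1,0,2]]'
python3 -c "
from rig import bot
print(bot.hand_in())"
```

```text
time_s: 22.77
position: [0.4785, 0.238, 0.0237]
tcp_rot: [[-0.868, -0.496, 0.0], [-0.496, 0.868, -0.0], [-0.0, -0.0, -1.0]]
force: [-0.1, -0.3, -1.5]
opening: 0.416
grasp_force: 30.0
the job is handed in; nothing more can be done
None
```

The guard is hanging level astride the rail and released, and the walnut block is held level about 1 cm above the jig's pocket, lined up with it to about 1 mm by camera; the job was handed in at about 23 s, and the hand-in gave no verdict.

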